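# Close the slipcase press to full pressure

## Task

Push the cardboard slipcase along the press bed until it is fully home against the back gauge under the head, then push the pressure lever past its first notch all the way to its second stop and leave it there. Do it all by pushing with the fingertips or the outside of the fingers: do not lift the slipcase, and leave the glue bottle, the tape roll and the brush alone.

Things in the scene. Friction and masses are not known exactly. Their poses are not given: they have to be found in the camera images.
- press: Fixed grey bench press. Origin: on the table surface, on the centre line of its feed channel; x points along the channel towards the back gauge, away from the robot, y to the left, z up. Steel bed x=-70 to 190, y=-95 to 95 mm, top 12 mm above the table. The channel is 136 mm wide between two low lips (tops 24 mm above the table, x=-50 to 150 mm).
- gauge_face (a point): Middle of the near face of the steel back gauge, the stop at the channel's end: in the press frame x=150, y=0, z=32 mm; 130 mm wide, its top 52 mm above the table. The press's grey head bridges the channel here, x=90 to 160, y=-95 to 95 mm, top 122 mm above the table. Its rubber platen comes down 16 mm per rad of the lever and stops just short of the slipcase.
- housing_top (a point): Centre of the top of the fixed lever housing, a grey block to the right of the head: x=105 to 205, y=-250 to -150 mm in the press frame, top 116 mm above the table. A thin plate in front of it, under the lever's arm, spans x=65 to 115, y=-265 to -135 mm, top at 120 mm, with a stop pin to 134 mm at each end.
- slipcase_center (a point): Centre of the loose cardboard slipcase (a closed rigid box 130 mm along the channel, 120 mm wide, 45 mm high, 0.25 to 0.45 kg; sliding it takes up to about 6 N) lying flat in the channel of the press, its underside on the bed. It starts with its far face 30 to 65 mm short of the back gauge; fully home its centre is at x=85 mm in the press frame.
- slipcase: The same slipcase; origin at the centre of its underside, its x axis along the channel away from the robot, z up.
- lever (a joint): Pressure lever angle, rad, counter-clockwise from above, hard stops at 0 and 1.2. 0: open, arm 0.6 rad to the +y side of the press's -x (starts near here). 0.6: first notch, arm along -x. 1.2: second stop, arm 0.6 rad to the -y side. Detents with crests at 0.3 and 0.9: past 0.9 it is drawn on to 1.2, short of that back to the first notch. About 5 N at the knob crosses a crest.
- lever_knob (a point): Middle of the lever's upright black knob: a vertical cylinder 16 mm in diameter, 46 mm high, from 124 to 170 mm above the table (this point is 147 mm up), 100 mm from the pivot, at the end of a thin steel arm (10 mm thick, at 125 to 135 mm above the table).
- lever_pivot (a point): The lever's vertical pivot axis, at the height of the middle of the knob; in the press frame x=150, y=-200, z=147 mm. The lever's hub there is 32 mm in diameter, top 136 mm above the table.
- glue: Bystander: white glue bottle, 40 mm in diameter, 100 mm high, standing on the table in front of the lever housing; origin at the centre of its underside.
- tape: Bystander: roll of paper tape, outer diameter 90 mm, 25 mm high, lying flat on the table to the left of the press; origin at the centre of its underside.
- brush: Bystander: hand brush lying on the table to the left of the press; origin under its middle.
Mind the look-alikes: they are no part of the job. Of the things that look like the slipcase, the larger one is meant.

How it is judged:
By the outcome, as a careful person would: the job done as asked, in the order asked, and still so for the second after the job is handed in, with the robot touching nothing.
It also fails if it takes over 51 s, if anything falls off the work surface, if the arm or the gripper's body presses on something with over 40 N, if the wrist force passes 120 N, or if a joint passes its speed limit or range.

## Robot

A 6-joint arm with a two-finger parallel gripper is mounted at the origin on the work surface. World frame = base frame: x ahead of the robot, y to its left, z up, the work surface at z = 0. Lengths are in m, angles in degrees, forces in N, time in s.
With the tool pointing down it reaches from about 0.4 to 0.825 m from the base axis. Payload 7 kg.
Tool frame: the origin (TCP) lies midway between the tips of the shut fingers; the grasp point (between the pads) lies r.hold_point_z behind it (r.hold_point_z is the distance from the TCP to the grasp point, in m); z points along the fingers, x is the direction in which the jaws open and shut, and the axes are right-handed (so a half turn about z gives the same grasp; the last joint's range is limited). The gripper opens to 88 mm and grips with 3 to 60 N. Pads are 19 mm wide; open, the fingers measure 130 mm over their backs; the gripper's body (78 mm by 193 mm) begins 47 mm behind the grasp point.
Start: joints at [-56.946, 20.546, 0.682, 0, -70.136, -16.507], TCP at [0.192, -0.647, 0.227] pointing down, gripper open.
Joint ranges: [-176.03, 176.03], [-82.01, 121.73], [-58.28, 71.71], [-173.87, 95.51], [-174.79, -0.11], [-173.66, 173.66]. Speed limits (degrees/s): [136.94, 136.94, 172.46, 180, 180, 180].

## Interface

Orientations are given as [roll, pitch, yaw] about the fixed x, y, z axes, in that order (R = Rz(yaw) Ry(pitch) Rx(roll)).
In Python, from plant import get_state, viewer, close_job, r gives the robot as it stands.
- The arm moves only by the tool apply_moves, never from a script. Its argument "plan" is a list of rows, each a list of 3 entries, a list of its own where there are three numbers: the closure in counts, from 0 (fully open) to 255 (shut), then the shift along the tool's x, y, z in units of 50 mm (1.0 is 50 mm), then the turn about the tool's z in units of 6 degrees (1.0 is 6 degrees). A call has 1 to 12 rows; each row shifts and turns the commanded pose from where the row before left it, along the tool's axes as they then stand; what a row does not reach is not made up. A row lasts 1/8 s, in which the tool goes at most 62.5 mm and 10.7 degrees, less where a joint would pass 70% of its speed; a pose out of reach is approached as far as the arm can. A call is refused whole if a number of a shift passes 1 or a number of a turn 1, either way. A call with a gripper value outside its range is refused whole. The fingers move at their own pace and stop on an object; "squeeze" is the grip in N (left out, the last holds). Time passes only in rows, so rows that do not move let the fingers close. It gives the time, the measured TCP pose, the force and the opening at its end, in the units of the state.
- get_state(): the state, without advancing time (a new reading comes with each control period).
- viewer.capture(name): name is "scene" or "top"; returns a dict with "frame" (384x512x3 uint8, blue, green, red), "K" (3x3 intrinsics, pixels), "R" (3x3) and "t" (3): a world point X has camera coordinates R X + t. Camera axes: x right, y down, z forward; pixel columns grow to the right and rows downward; lengths in m; the calibration is good to about 2 mm. A picture is of the moment at which its call begins. There is no depth.
- close_job(): hands the job in, once; it reports no verdict.
The state is a dict: "time_s": time; "joints": joint angles; "qd": joint speeds; "joint_torque": joint torques, N m; "tcp_pos": TCP position; "eef_rot": TCP orientation; "contact_force": force on the tool from outside, world axes, zero at the start; "moment": the same for the moment, N m; "gripper_width": finger opening in m.
Only numpy, scipy, OpenCV 4.12 (cv2) and the standard library are available. Lean on these libraries where they do the work, as an engineer would, in place of code of your own. Each camera call takes 0.05 s, during which the arm holds its last target.

## Working session

There is one attempt and no reset: what is moved stays moved. The work goes in short steps, Python scripts to look and compute and a tool call to move; the robot and the scene stay as the last step left them, time stands still between calls to the robot, and variables do not carry over. Pictures are saved under pics/ and viewed, and the job is handed in when it is done.

Besides the shell and the picture viewer there is one more tool, called after ">>>" as name([rows], argument=value, ...), one row to a line, values as JSON. apply_moves: Moves the arm, as the interface text tells. Its arguments: {"type":"object","properties":{"plan":{"type":"array","items":{"type":"array"}},"squeeze":{"type":"number"}},"required":["plan"]}

```bash
ls; mkdir -p pics; python3 - <<'E'
from plant import get_state, viewer, close_job, r
import cv2,numpy as np
s=get_state()
for k,v in s.items(): print(k,np.round(v,4))
print(r.hold_point_z)
for n in("scene","top"):
    c=viewer.capture(n); cv2.imwrite(f"pics/{n}0.png",c["frame"]); np.savez(f"pics/{n}0.npz",**c)
    print(n,c["K"],c["R"],c["t"])
E
```

```text
pics
time_s 0.0
joints [-5.69445e+01  2.05937e+01  6.33800e-01 -2.03000e-02 -7.01336e+01
 -1.65076e+01]
qd [ 0.0599 -0.0747 -0.0305 -0.0479 -0.0699  0.0056]
joint_torque [-5.00000e-04 -5.82723e+01  2.93050e+01  6.99730e+00  7.00000e-03
 -2.00000e-04]
tcp_pos [ 0.1921 -0.6466  0.2256]
eef_rot [-1.799917e+02 -9.500000e-02  1.065411e+02]
contact_force [ 0.144  -0.7044 -0.1804]
moment [-0.0071  0.0869  0.0001]
gripper_width 0.0877
0.0188
scene [[448.29588691   0.         247.70032682]
 [  0.         448.29588691 191.83739677]
 [  0.           0.           1.        ]] [[ 0.68808441  0.72559825 -0.00685739]
 [ 0.42188767 -0.40772894 -0.80979498]
 [-0.59038178  0.55431425 -0.58667288]] [-0.45845768 -0.0854246   1.33709969]
top [[461.65717556   0.         253.76474969]
 [  0.         461.65717556 188.38137176]
 [  0.           0.           1.        ]] [[ 0.03887259 -0.99924355  0.0011181 ]
 [-0.9757191  -0.03819876 -0.21566894]
 [ 0.2155485   0.00729266 -0.9764659 ]] [0.08507212 0.56718227 1.09198086]
```

View pics/scene0.png

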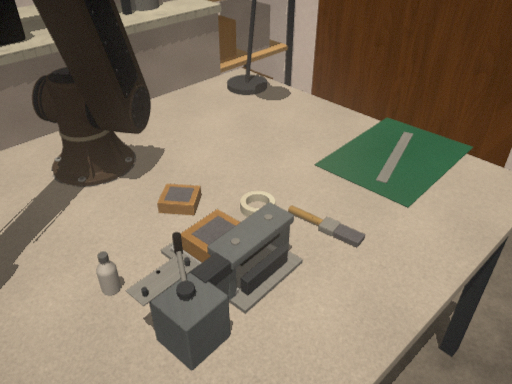

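View pics/top0.png

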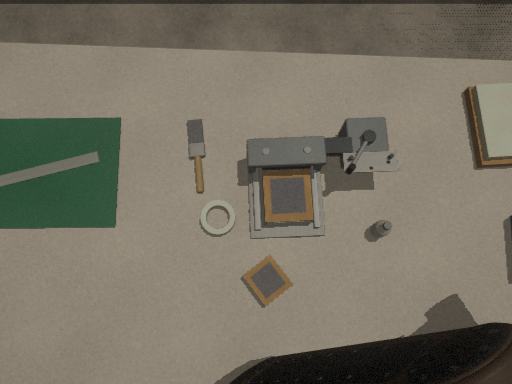

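The top view shows the press around (287,185), with the slipcase in its channel at (288,195), the head at row 150 and the lever hub at (369,136) with its knob at (351,168). The glue is at (382,229), and the small look-alike lies on the table at (268,280). I'll enlarge the top view.

```bash
cat > h.py <<'E'
import numpy as np,cv2
def ray(c,uv):
    d=np.linalg.inv(c["K"])@np.array([uv[0],uv[1],1.]); R=c["R"];return -R.T@c["t"],R.T@d
def onz(c,uv,z):
    o,d=ray(c,uv); return o+d*(z-o[2])/d[2]
def proj(c,X):
    p=c["K"]@(c["R"]@np.asarray(X,float)+c["t"]); return p[:2]/p[2]
E
python3 - <<'E'
import cv2
f=cv2.imread("pics/top0.png"); cv2.imwrite("pics/top0z.png",cv2.resize(f[110:250,230:410],None,fx=4.4,fy=4.2,interpolation=cv2.INTER_CUBIC) if 0 else cv2.resize(f[110:250,230:410],None,fx=4,fy=4,interpolation=cv2.INTER_CUBIC))
f=cv2.imread("pics/scene0.png"); cv2.imwrite("pics/scene0z.png",cv2.resize(f[180:330,90:290],None,fx=4,fy=4,interpolation=cv2.INTER_CUBIC)[:600])
E
```

```text
(no output)
```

View pics/top0z.png

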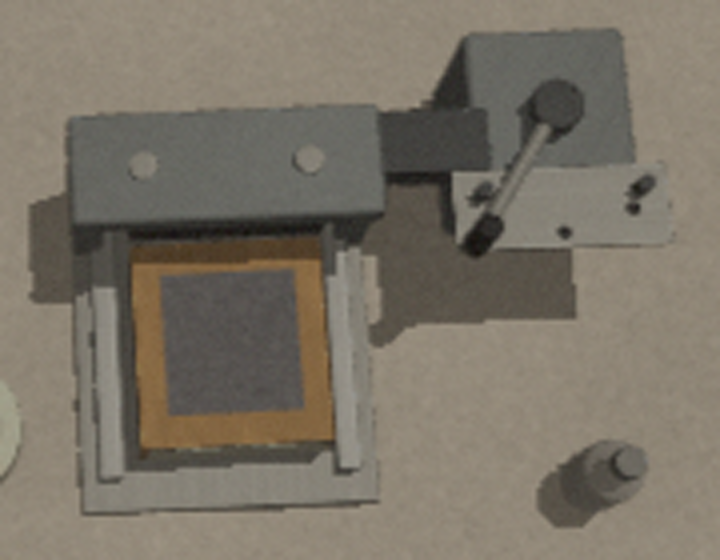

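View pics/scene0z.png

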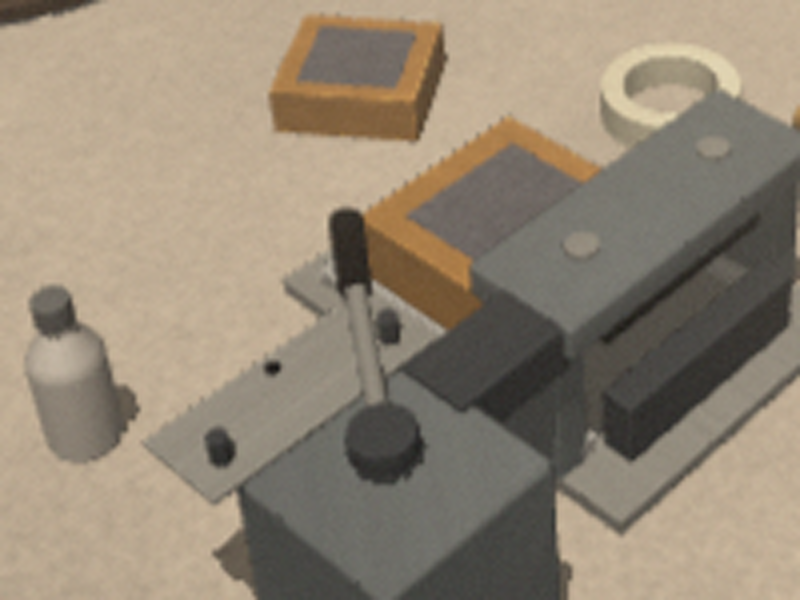

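The zoomed view gives me the bed's near corners at (85,512) and (377,500), the head and housing tops, the slipcase's near top edge from (140,447) to (333,441), and the hub and knob. I'll cast rays for each.

```bash
python3 - <<'E'
from h import *
c=np.load("pics/top0.npz"); s=np.load("pics/scene0.npz")
print("cam",-c["R"].T@c["t"],-s["R"].T@s["t"])
z=lambda u,v:(230+(u+.5)/4-.5,110+(v+.5)/4-.5)
q=dict(bedL=(85,512,.012),bedR=(377,500,.012),headNL=(75,224,.122),headNR=(383,214,.122),headFL=(70,117,.122),headFR=(378,105,.122),
hFL=(470,35,.116),hFR=(622,28,.116),hNR=(633,163,.116),caseNL=(140,447,.057),caseNR=(333,441,.057),hub=(557,103,.136),knobtop=(480,240,.170),knobtop2=(490,227,.170),plNR=(670,242,.12),plNL=(460,248,.12),plFR=(663,163,.12), glue=(628,463,.1))
W={k:onz(c,z(*v[:2]),v[2]) for k,v in q.items()}
for k,v in W.items(): print(k,np.round(v,4))
# press fit: rigid 2D
P=dict(bedL=(-70,95),bedR=(-70,-95),headNL=(90,95),headNR=(90,-95),headFL=(160,95),headFR=(160,-95),hFL=(205,-150),hFR=(205,-250),hub=(150,-200),plNR=(65,-265),plNL=(65,-135))
A=np.array([P[k] for k in P])/1000;B=np.array([W[k][:2] for k in P])
am,bm=A.mean(0),B.mean(0);U,S,V=np.linalg.svd((A-am).T@(B-bm));R=(U@V).T
t=bm-R@am; yaw=np.degrees(np.arctan2(R[1,0],R[0,0])); print("origin",t,"yaw",yaw)
for k in P: print(k,np.round((R.T@(W[k][:2]-t))*1000-P[k],1))
for k in("caseNL","caseNR","knobtop","knobtop2","glue"):print(k,np.round(R.T@(W[k][:2]-t)*1000,1))
np.savez("press.npz",R=R,t=t)
# expected knob at lever angle 0..: reproject
for a in(0,.05,.1):
  th=np.pi-.6+a
  p=np.array([.15,-.2])+.1*np.array([np.cos(th),np.sin(th)]);w=R@p+t
  print(a,w,[proj(k,[*w,zz]) for k in(c,s) for zz in(.17,.124)])
E
```

```text
cam [0.31472876 0.09870998 1.18851055] [ 1.14089646 -0.4433474   0.71211989]
bedL [0.4457 0.1099 0.012 ]
bedR [ 0.4606 -0.0761  0.012 ]
headNL [0.6053 0.1217 0.122 ]
headNR [ 0.6188 -0.0623  0.122 ]
headFL [0.6723 0.1275 0.122 ]
headFR [ 0.6873 -0.0589  0.122 ]
hFL [ 0.7369 -0.1161  0.116 ]
hFR [ 0.7451 -0.2097  0.116 ]
hNR [ 0.6585 -0.2145  0.116 ]
caseNL [0.4821 0.0771 0.057 ]
caseNR [ 0.4905 -0.042   0.057 ]
hub [ 0.6878 -0.164   0.136 ]
knobtop [ 0.5919 -0.1104  0.17  ]
knobtop2 [ 0.5998 -0.1162  0.17  ]
plNR [ 0.6087 -0.2342  0.12  ]
plNL [ 0.6001 -0.1087  0.12  ]
plFR [ 0.6579 -0.2314  0.12  ]
glue [ 0.4775 -0.2118  0.1   ]
origin [0.52216774 0.02220394] yaw 4.46388644632352
bedL [ 0.5 -1.7]
bedR [1.  1.8]
headNL [ 0.7 -2.3]
headNR [-0.3  3.2]
headFL [-2.1 -1.7]
headFR [-1.7  1.3]
hFL [-1.7 -4.6]
hFR [-0.8  1.4]
hub [0.7 1.5]
plNR [1.3 2.6]
plNL [ 2.5 -1.6]
caseNL [-35.7  57.8]
caseNR [-36.6 -61.6]
knobtop [  59.2 -137.6]
knobtop2 [  66.6 -144. ]
glue [ -62.7 -229.8]
0 [ 0.60060101 -0.11564545] [array([351.89545488, 166.01994821]), array([347.86501793, 171.09892943]), array([176.3656115 , 234.24702095]), array([178.80927237, 252.64056995])]
0.05 [ 0.59821691 -0.12003986] [array([353.82891465, 167.10073072]), array([349.71745043, 172.1380609 ]), array([173.62825596, 234.7312508 ]), array([176.16235321, 253.13172253])]
0.1 [ 0.59605542 -0.12454794] [array([355.8133736 , 168.09026336]), array([351.61889615, 173.08941796]), array([170.90453334, 235.30404682]), array([173.52945631, 253.71286768])]
```

Both checks agree: the press fit leaves residuals of about 2 mm, and the case width comes out at 119 mm (120 given). The press origin is at (0.522, 0.022) with yaw 4.46°. The case's near face is at press x≈-36, so it has about 56 mm to go, and the lever is near 0. First I'll turn the tool to line up with the press and cross over high.

>>> apply_moves([
  [80, [0, 0, 0], 1],
  [80, [0, 0, 0], 1],
  [80, [0.7, 0.7, 0], 0],
  [80, [0.7, 0.7, 0], 0],
  [80, [0.7, 0.7, 0], 0],
  [80, [0.7, 0.7, 0], 0],
  [80, [0.7, 0.7, 0], 0],
  [80, [0.9, 0.3, 0], 0],
  [80, [0.9, 0.3, 0], 0],
  [80, [0.9, 0.3, 0], 0],
  [80, [0.9, 0.3, 0], 0],
  [80, [0, 0, 0], 0],
])

```text
time_s: 1.6
tcp_pos: [0.3988, -0.2721, 0.2267]
eef_rot: [180.0, -0.0, 94.8]
contact_force: [0.7, -0.2, -0.5]
gripper_width: 0.0602
```

```bash
cat > st.py <<'E'
from plant import get_state
import numpy as np
p=np.load("press.npz");s=get_state()
print("t",s["time_s"],"press",np.round(p["R"].T@(np.array(s["tcp_pos"][:2])-p["t"])*1000,1),"z",round(s["tcp_pos"][2]*1000,1),"rot",np.round(s["eef_rot"],1),"Fpress",np.round(p["R"].T@np.array(s["contact_force"])[:2],1),round(s["contact_force"][2],1),"w",s["gripper_width"])
E
python3 st.py
```

```text
t 1.6 press [-145.9 -283.8] z 226.7 rot [180.   -0.   94.8] Fpress [ 0.7 -0.2] -0.5 w 0.060200637635572686
```

>>> apply_moves([
  [80, [0.9, 0.25, 0], 0],
  [80, [0.9, 0.25, 0], 0],
  [80, [0.9, 0.25, 0], 0],
  [80, [0.9, 0.25, 0], 0],
  [80, [0.9, 0.25, 0], 0],
  [80, [0.9, 0.25, 0], 0],
  [80, [0.28, 0, 0], 0],
  [80, [0, 0, 0], 0],
])

```text
time_s: 2.6
tcp_pos: [0.4505, 0.0147, 0.2263]
eef_rot: [-180.0, 0.0, 94.6]
contact_force: [0.3, -1.3, 0.7]
gripper_width: 0.0601
```

```bash
python3 st.py; python3 - <<'E'
from plant import viewer
import cv2
for n in("scene","top"):
    f=viewer.capture(n)["frame"]; cv2.imwrite(f"pics/{n}1.png",f)
E
```

```text
t 2.6 press [-72.1  -1.9] z 226.3 rot [-180.     0.    94.6] Fpress [ 0.2 -1.3] 0.7 w 0.06011410595919007
```

View pics/scene1.png

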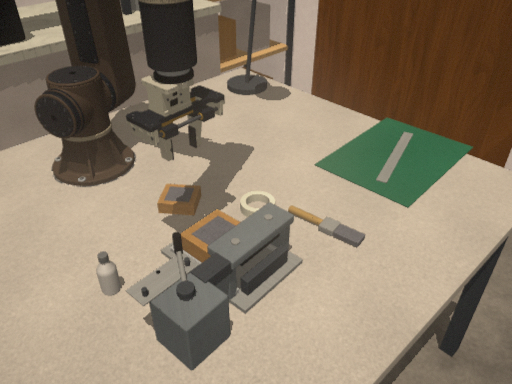

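The scene view shows the gripper clear above and in front of the press, with the fingers at about (180,140). Next I'll lower it to about 34 mm, which is above the 24 mm lips and below the 57 mm case top.

>>> apply_moves([
  [80, [0, 0, 0.8], 0],
  [80, [0, 0, 0.8], 0],
  [80, [0, 0, 0.8], 0],
  [80, [0, 0, 0.8], 0],
  [80, [0, 0, 0.6], 0],
  [80, [0, 0, 0], 0],
])

```text
time_s: 3.45
tcp_pos: [0.449, 0.0127, 0.0349]
eef_rot: [-179.7, 0.1, 94.4]
contact_force: [-1.1, 0.1, 0.1]
gripper_width: 0.0599
```

```bash
python3 st.py; python3 - <<'E'
from plant import viewer
import cv2
for n in("scene","top"):
    f=viewer.capture(n)["frame"]; cv2.imwrite(f"pics/{n}2.png",cv2.resize(f[100:300,90:310],None,fx=3,fy=3) if n=="scene" else f)
E
```

```text
t 3.45 press [-73.7  -3.8] z 34.9 rot [-1.797e+02  1.000e-01  9.440e+01] Fpress [-1.1  0.2] 0.1 w 0.059932077720549023
```

View pics/scene2.png

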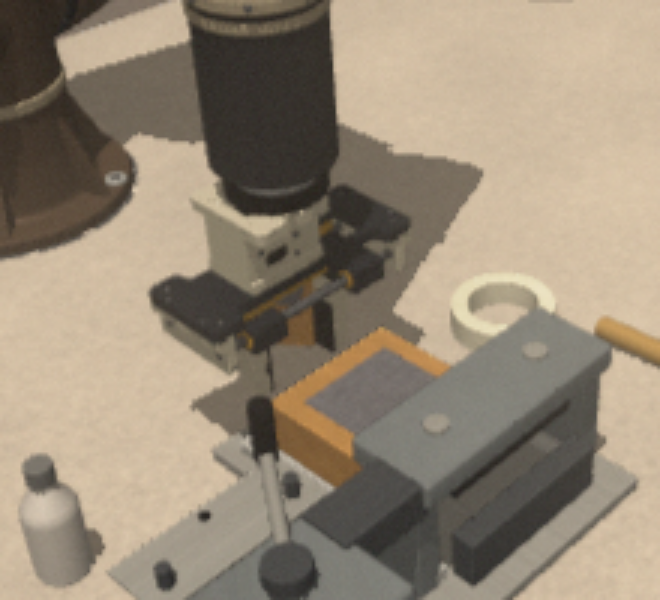

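The fingers are down in front of the case's near face. Pushing forward now, slower towards the end.

>>> apply_moves([
  [80, [0, 0.25, 0], 0],
  [80, [0, 0.15, 0], 0],
  [80, [0, 0.12, 0], 0],
  [80, [0, 0.12, 0], 0],
  [80, [0, 0.12, 0], 0],
  [80, [0, 0.12, 0], 0],
  [80, [0, 0.12, 0], 0],
  [80, [0, 0.12, 0], 0],
  [80, [0, 0.12, 0], 0],
])

```text
time_s: 4.68
tcp_pos: [0.5129, 0.0195, 0.0365]
eef_rot: [180.0, -0.0, 94.5]
contact_force: [-2.3, -0.7, -0.5]
gripper_width: 0.0599
```

```bash
python3 st.py
```

```text
t 4.675 press [-9.5 -1.9] z 36.5 rot [180.   -0.   94.5] Fpress [-2.4 -0.5] -0.5 w 0.05987224994616071
```

>>> apply_moves([
  [80, [0, 0.08, 0], 0],
  [80, [0, 0.08, 0], 0],
  [80, [0, 0.08, 0], 0],
  [80, [0, 0, 0], 0],
])

```text
time_s: 5.18
tcp_pos: [0.5252, 0.0206, 0.0367]
eef_rot: [179.9, -0.0, 94.6]
contact_force: [0.0, 0.4, -0.1]
gripper_width: 0.0603
```

```bash
python3 st.py;  python3 - <<'E'
from plant import viewer
import cv2
f=viewer.capture("top")["frame"]; cv2.imwrite(f"pics/top3.png",cv2.resize(f[110:310,200:420],None,fx=3,fy=3))
E
```

```text
t 5.175 press [ 2.9 -1.8] z 36.7 rot [179.9  -0.   94.6] Fpress [0.  0.4] -0.1 w 0.060307475103460635
```

View pics/top3.png

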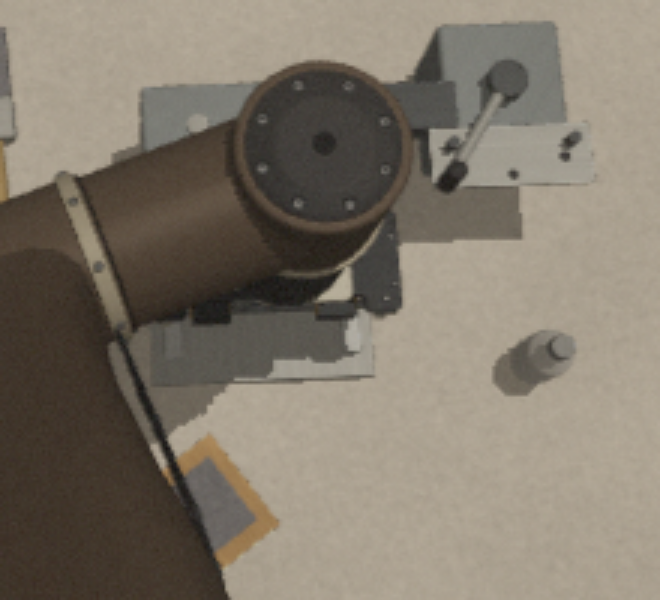

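The arm hides the slipcase in the top view. Force is about 0, so the case isn't at the gauge yet. I'll go on in steps of 1.5 to 2 mm.

>>> apply_moves([
  [80, [0, 0.05, 0], 0],
  [80, [0, 0.05, 0], 0],
  [80, [0, 0.03, 0], 0],
  [80, [0, 0, 0], 0],
])

```text
time_s: 5.72
tcp_pos: [0.5305, 0.0208, 0.0365]
eef_rot: [-180.0, 0.0, 94.5]
contact_force: [-3.5, -0.7, 3.6]
gripper_width: 0.0602
```

```bash
python3 st.py
```

```text
t 5.725 press [ 8.2 -2.1] z 36.5 rot [-180.     0.    94.5] Fpress [-3.6 -0.4] 3.6 w 0.06015241649661915
```

>>> apply_moves([
  [80, [0, 0.03, 0], 0],
  [80, [0, 0.03, 0], 0],
  [80, [0, 0, 0], 0],
])

```text
time_s: 6.1
tcp_pos: [0.5305, 0.0204, 0.0359]
eef_rot: [-179.7, 0.1, 94.5]
contact_force: [-12.8, 0.5, 8.4]
gripper_width: 0.0604
```

```bash
python3 st.py
```

```text
t 6.1 press [ 8.2 -2.5] z 35.9 rot [-1.797e+02  1.000e-01  9.450e+01] Fpress [-12.7   1.5] 8.4 w 0.06039425149793645
```

The tool moved 0 mm for 3 mm commanded and the force rose to 12.7 N, so the case is against the gauge. The TCP is also where it should be (x≈8, near face at 20 less the finger's half-width). One more small press will square it up.

>>> apply_moves([
  [80, [0, 0.04, 0], 0],
  [80, [0, 0, 0], 0],
])

```text
time_s: 6.35
tcp_pos: [0.5306, 0.0201, 0.0356]
eef_rot: [-179.5, 0.1, 94.5]
contact_force: [-19.0, 1.3, 11.7]
gripper_width: 0.0603
```

```bash
python3 st.py
```

```text
t 6.35 press [ 8.2 -2.8] z 35.6 rot [-1.795e+02  1.000e-01  9.450e+01] Fpress [-18.9   2.7] 11.7 w 0.06027165080717802
```

Home, and still fixed at 19 N. I'll back straight off, rise, and swing right to unblock the view.

>>> apply_moves([
  [80, [0, -0.1, 0], 0],
  [80, [0, -0.4, 0], 0],
  [80, [0, -0.5, 0], 0],
  [80, [0, 0, -0.9], 0],
  [80, [0, 0, -0.9], 0],
  [80, [0, 0, -0.9], 0],
  [80, [0, 0, -0.9], 0],
  [255, [-0.9, 0, 0], 0],
  [255, [-0.9, 0, 0], 0],
  [255, [-0.9, 0, 0], 0],
  [255, [-0.9, 0, 0], 0],
  [255, [0, 0, 0], 0],
])

```text
time_s: 7.85
tcp_pos: [0.5012, -0.1646, 0.2167]
eef_rot: [179.9, 0.0, 94.3]
contact_force: [0.6, 0.5, 1.1]
gripper_width: 0.0157
```

```bash
python3 st.py;  python3 - <<'E'
from plant import viewer
import cv2,numpy as np
c=viewer.capture("top");f=c["frame"]; np.savez("pics/top4.npz",**c);cv2.imwrite(f"pics/top4.png",cv2.resize(f[110:250,230:410],None,fx=4,fy=4,interpolation=cv2.INTER_CUBIC))
f=viewer.capture("scene")["frame"]; cv2.imwrite(f"pics/scene4.png",cv2.resize(f[100:300,90:310],None,fx=3,fy=3))
E
```

```text
t 7.85 press [ -35.4 -184.6] z 216.7 rot [179.9   0.   94.3] Fpress [0.7 0.5] 1.1 w 0.01566842190330469
```

View pics/top4.png

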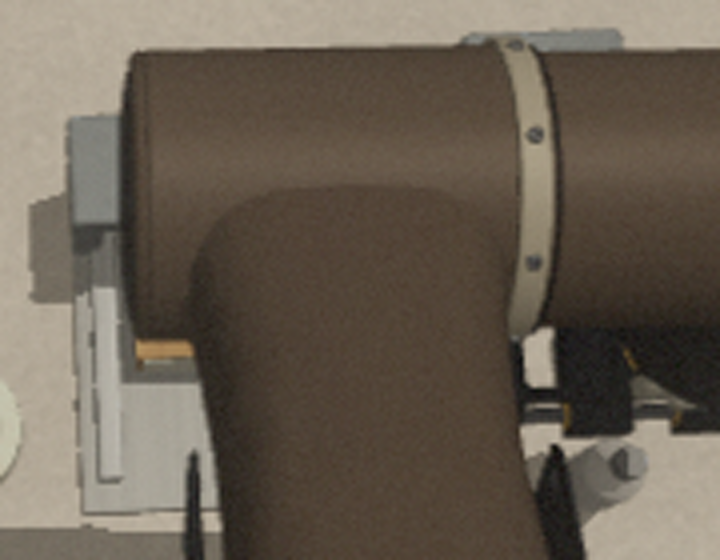

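View pics/scene4.png

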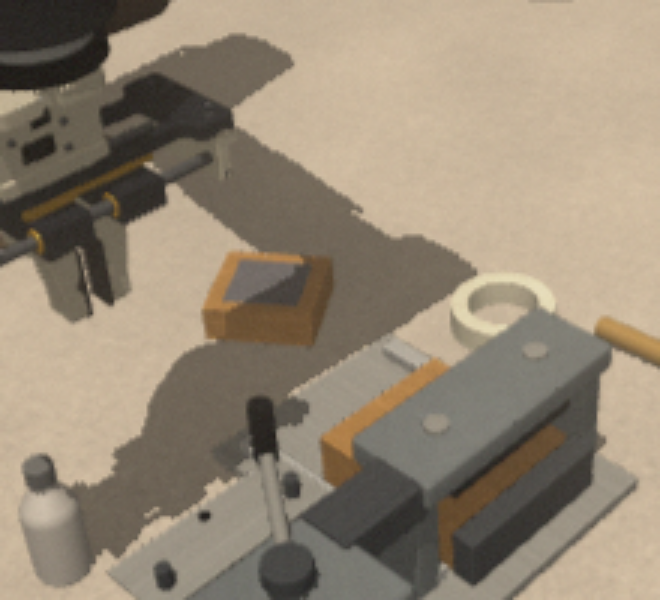

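The scene view shows the case deep under the head, with its orange far end at (500,470) against the dark gauge, and the lever still open. The top view shows a bit of the near top edge at (137,358) to (190,357). I'll measure that.

```bash
python3 - <<'E'
from h import *
c=np.load("pics/top4.npz");p=np.load("press.npz")
hsv=cv2.cvtColor(c["frame"],cv2.COLOR_BGR2HSV)
for u in(266,268,270,272,274,276):
    print(u,[tuple(hsv[v,u]) for v in range(194,203)])
for uv in((140,359),(188,357)):
    w=onz(c,(230+(uv[0]+.5)/4-.5,110+(uv[1]+.5)/4-.5),.057); print(p["R"].T@(w[:2]-p["t"])*1000)
E
```

```text
266 [(np.uint8(15), np.uint8(96), np.uint8(69)), (np.uint8(16), np.uint8(119), np.uint8(116)), (np.uint8(17), np.uint8(119), np.uint8(169)), (np.uint8(17), np.uint8(118), np.uint8(169)), (np.uint8(17), np.uint8(122), np.uint8(165)), (np.uint8(17), np.uint8(109), np.uint8(148)), (np.uint8(25), np.uint8(42), np.uint8(139)), (np.uint8(22), np.uint8(47), np.uint8(104)), (np.uint8(19), np.uint8(43), np.uint8(101))]
268 [(np.uint8(16), np.uint8(89), np.uint8(63)), (np.uint8(16), np.uint8(113), np.uint8(120)), (np.uint8(17), np.uint8(121), np.uint8(165)), (np.uint8(17), np.uint8(119), np.uint8(165)), (np.uint8(17), np.uint8(117), np.uint8(164)), (np.uint8(17), np.uint8(110), np.uint8(139)), (np.uint8(24), np.uint8(38), np.uint8(127)), (np.uint8(21), np.uint8(50), np.uint8(108)), (np.uint8(19), np.uint8(47), np.uint8(103))]
270 [(np.uint8(16), np.uint8(88), np.uint8(61)), (np.uint8(15), np.uint8(111), np.uint8(115)), (np.uint8(16), np.uint8(124), np.uint8(158)), (np.uint8(16), np.uint8(119), np.uint8(163)), (np.uint8(17), np.uint8(120), np.uint8(159)), (np.uint8(17), np.uint8(114), np.uint8(
[... 732 characters left out ...]
t8(165)), (np.uint8(17), np.uint8(118), np.uint8(160)), (np.uint8(17), np.uint8(88), np.uint8(104)), (np.uint8(24), np.uint8(38), np.uint8(101)), (np.uint8(20), np.uint8(45), np.uint8(101)), (np.uint8(21), np.uint8(41), np.uint8(100))]
276 [(np.uint8(11), np.uint8(89), np.uint8(60)), (np.uint8(16), np.uint8(121), np.uint8(116)), (np.uint8(17), np.uint8(121), np.uint8(164)), (np.uint8(17), np.uint8(121), np.uint8(162)), (np.uint8(17), np.uint8(119), np.uint8(158)), (np.uint8(17), np.uint8(74), np.uint8(107)), (np.uint8(21), np.uint8(42), np.uint8(104)), (np.uint8(19), np.uint8(42), np.uint8(104)), (np.uint8(22), np.uint8(38), np.uint8(102))]
[19.67600508 55.40339489]
[19.78413335 25.3972515 ]
```

The near face measures x = 19.7 mm at two points (20 is home), so it's home and square. Now to the +y side of the knob, with the fingers shut.

>>> apply_moves([
  [255, [0.45, 0.5, 0], 0],
  [255, [0.45, 0.5, 0], 0],
  [255, [0.45, 0.5, 0], 0],
  [255, [0.45, 0.5, 0], 0],
  [255, [0, 0, 0], 0],
  [255, [0, 0, 0.5], 0],
  [255, [0, 0, 0.5], 0],
  [255, [0, 0, 0.45], 0],
  [255, [0, 0, 0], 0],
])

```text
time_s: 9.07
tcp_pos: [0.5914, -0.0642, 0.1428]
eef_rot: [-179.8, 0.0, 94.6]
contact_force: [-0.1, 0.1, 0.1]
gripper_width: 0.0003
```

```bash
python3 st.py;  python3 - <<'E'
from plant import viewer
import cv2,numpy as np
f=viewer.capture("scene")["frame"]; cv2.imwrite(f"pics/scene5.png",cv2.resize(f[100:300,90:310],None,fx=3,fy=3))
E
```

```text
t 9.075 press [ 62.3 -91.5] z 142.8 rot [-179.8    0.    94.6] Fpress [-0.1  0.1] 0.1 w 0.0003383036575740443
```

View pics/scene5.png

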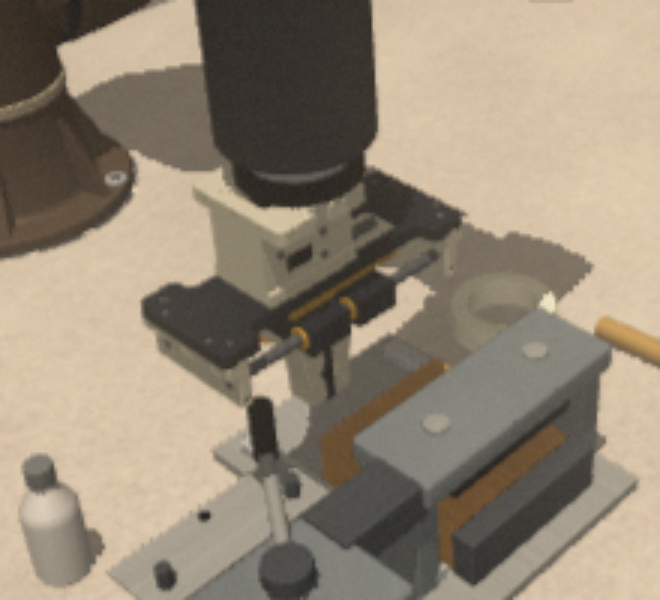

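The shut fingers sit just to the left of the knob at tip height 143 mm, clear of the arm (135 mm). The gripper body is about 209 mm up, above the knob top at 170 mm. Now I'll push along the arc.

>>> apply_moves([
  [255, [-0.25, 0.06, 0], 0],
  [255, [-0.2, 0, 0], 0],
  [255, [-0.14, -0.07, 0], 0],
  [255, [-0.14, -0.07, 0], 0],
  [255, [-0.14, -0.06, 0], 0],
  [255, [-0.14, -0.05, 0], 0],
  [255, [0, 0, 0], 0],
])

```text
time_s: 10.0
tcp_pos: [0.5869, -0.1162, 0.1442]
eef_rot: [180.0, 0.0, 94.5]
contact_force: [0.3, -0.1, -0.3]
gripper_width: 0.0005
```

```bash
python3 st.py;  python3 - <<'E'
from plant import viewer
import cv2,numpy as np
f=viewer.capture("scene")["frame"]; cv2.imwrite(f"pics/scene6.png",cv2.resize(f[100:300,90:310],None,fx=3,fy=3))
E
```

```text
t 10.0 press [  53.8 -143. ] z 144.2 rot [180.    0.   94.5] Fpress [ 0.3 -0.1] -0.3 w 0.0004852671294795264
```

View pics/scene6.png

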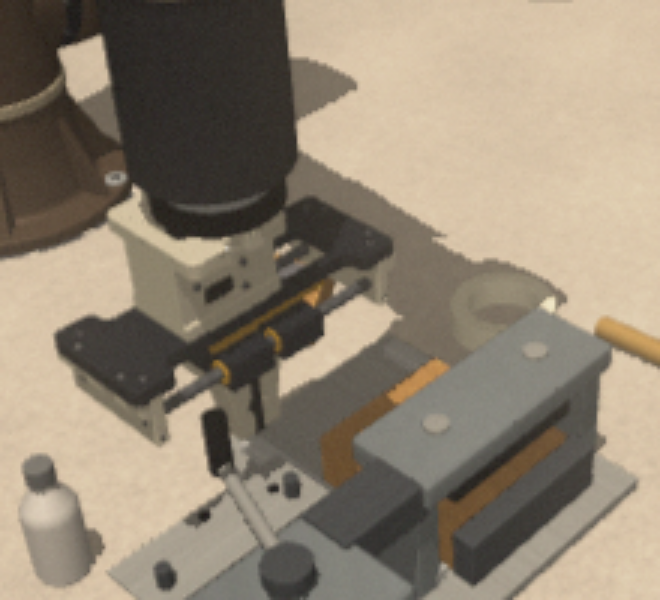

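The lever has swung across the first crest towards the notch, with the knob now at (215,440) in the picture. I'll keep going along the arc.

>>> apply_moves([
  [255, [-0.14, -0.02, 0], 0],
  [255, [-0.14, -0.02, 0], 0],
  [255, [-0.14, -0.02, 0], 0],
  [255, [-0.14, -0.02, 0], 0],
  [255, [-0.14, 0.02, 0], 0],
  [255, [-0.14, 0.03, 0], 0],
  [255, [-0.14, 0.03, 0], 0],
  [255, [-0.14, 0.03, 0], 0],
  [255, [0, 0, 0], 0],
])

```text
time_s: 11.18
tcp_pos: [0.5935, -0.1717, 0.1439]
eef_rot: [-180.0, 0.0, 94.5]
contact_force: [-0.3, 0.4, -0.1]
gripper_width: 0.0006
```

```bash
python3 st.py;  python3 - <<'E'
from plant import viewer
import cv2,numpy as np
f=viewer.capture("scene")["frame"]; cv2.imwrite(f"pics/scene7.png",cv2.resize(f[100:300,90:310],None,fx=3,fy=3))
E
```

```text
t 11.175 press [  56.  -198.9] z 143.9 rot [-180.     0.    94.5] Fpress [-0.3  0.4] -0.1 w 0.0006348014806927755
```

View pics/scene7.png

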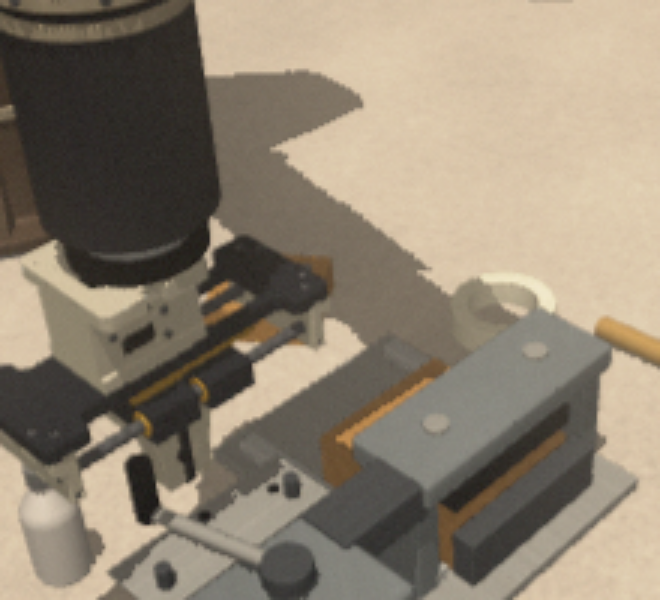

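The lever is past the middle and the force is about zero, so the second crest looks crossed. I'll follow on to the stop.

>>> apply_moves([
  [255, [-0.14, 0.06, 0], 0],
  [255, [-0.14, 0.06, 0], 0],
  [255, [-0.14, 0.07, 0], 0],
  [255, [-0.1, 0.06, 0], 0],
  [255, [0, 0, 0], 0],
])

```text
time_s: 11.85
tcp_pos: [0.608, -0.1967, 0.1439]
eef_rot: [-180.0, 0.0, 94.5]
contact_force: [-0.2, 0.1, -0.3]
gripper_width: -0.0001
```

```bash
python3 st.py;  python3 - <<'E'
from plant import viewer
import cv2,numpy as np
f=viewer.capture("scene")["frame"]; cv2.imwrite(f"pics/scene8.png",cv2.resize(f[100:300,90:310],None,fx=3,fy=3))
E
```

```text
t 11.85 press [  68.5 -224.9] z 143.9 rot [-180.     0.    94.5] Fpress [-0.2  0.1] -0.3 w -7.23329788169274e-05
```

View pics/scene8.png

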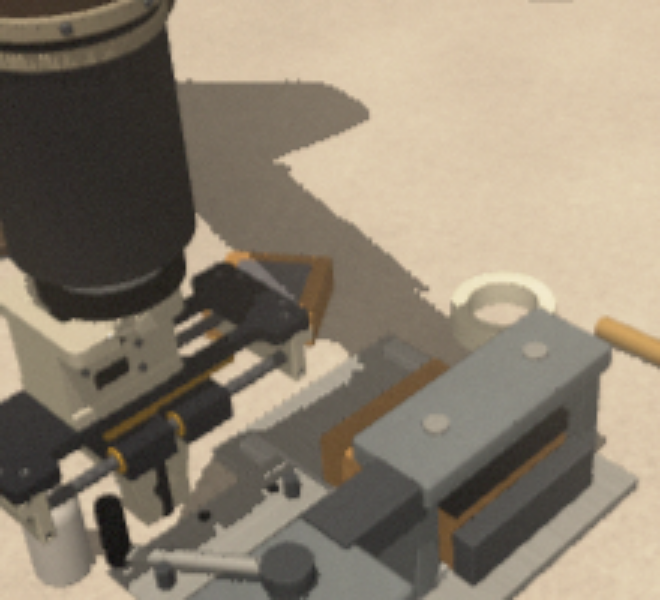

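The knob, now at (112,530), is near the far stop pin. A few small pushes will feel for the hard stop.

>>> apply_moves([
  [255, [-0.08, 0, 0], 0],
  [255, [-0.06, 0, 0], 0],
  [255, [0, 0, 0], 0],
])

```text
time_s: 12.28
tcp_pos: [0.6084, -0.2028, 0.1441]
eef_rot: [180.0, -0.0, 94.5]
contact_force: [-0.9, 3.0, 0.0]
gripper_width: 0.0005
```

```bash
python3 st.py
```

```text
t 12.275 press [  68.5 -231. ] z 144.1 rot [180.   -0.   94.5] Fpress [-0.7  3.1] 0.0 w 0.0005177484988361414
```

>>> apply_moves([
  [255, [-0.04, 0, 0], 0],
  [255, [-0.03, 0, 0], 0],
  [255, [0, 0, 0], 0],
])

```text
time_s: 12.65
tcp_pos: [0.6085, -0.2036, 0.1439]
eef_rot: [180.0, -0.2, 94.6]
contact_force: [-1.2, 15.9, 4.8]
gripper_width: 0.0006
```

```bash
python3 st.py
```

```text
t 12.65 press [  68.5 -231.8] z 143.9 rot [180.   -0.2  94.6] Fpress [ 0.1 16. ] 4.8 w 0.0006266306358674769
```

Hard stop: 16 N and only 0.8 mm of motion. I'll withdraw along +y, rise and move off to the start side so both cameras are clear.

>>> apply_moves([
  [255, [0.1, 0, 0], 0],
  [255, [0.3, 0, 0], 0],
  [255, [0.3, 0, 0], 0],
  [255, [0, 0, -0.6], 0],
  [255, [0, 0, -0.7], 0],
  [255, [0, 0, -0.7], 0],
  [255, [-0.6, -0.7, 0], 0],
  [255, [-0.6, -0.7, 0], 0],
  [255, [-0.6, -0.7, 0], 0],
  [255, [-0.6, -0.7, 0], 0],
  [255, [-0.6, -0.7, 0], 0],
  [255, [-0.6, -0.7, 0], 0],
])

```text
time_s: 14.15
tcp_pos: [0.4097, -0.3682, 0.2443]
eef_rot: [180.0, 0.0, 94.6]
contact_force: [0.1, -0.8, 0.4]
gripper_width: 0.0003
```

>>> apply_moves([
  [255, [-0.75, -0.6, 0], 0],
  [255, [-0.75, -0.6, 0], 0],
  [255, [-0.75, -0.6, 0], 0],
  [255, [-0.75, -0.5, 0], 0],
  [255, [-0.75, -0.4, 0], 0],
  [255, [-0.75, -0.3, 0], 0],
  [255, [0, 0, 0], 0],
])

```text
time_s: 15.02
tcp_pos: [0.2781, -0.6055, 0.2429]
eef_rot: [-179.9, -0.0, 94.4]
contact_force: [0.0, 0.4, 0.5]
gripper_width: 0.0001
```

```bash
python3 st.py;  python3 - <<'E'
from plant import viewer
import cv2,numpy as np
c=viewer.capture("top");f=c["frame"]; np.savez("pics/top9.npz",**c);cv2.imwrite(f"pics/top9.png",cv2.resize(f[110:250,230:410],None,fx=4,fy=4,interpolation=cv2.INTER_CUBIC))
c=viewer.capture("scene");f=c["frame"];np.savez("pics/scene9.npz",**c); cv2.imwrite(f"pics/scene9.png",cv2.resize(f[130:330,90:370],None,fx=2.8,fy=2.8))
E
```

```text
t 15.025 press [-292.2 -606.8] z 242.9 rot [-179.9   -0.    94.4] Fpress [0.1 0.4] 0.5 w 5.6917683735072165e-05
```

View pics/top9.png

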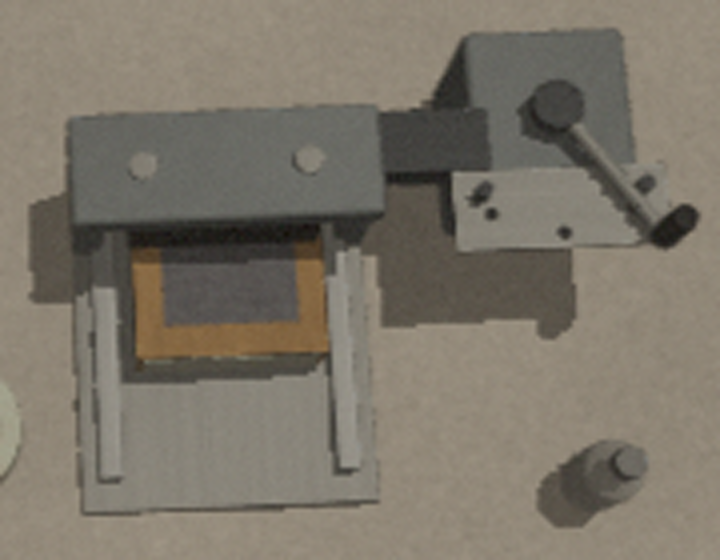

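View pics/scene9.png

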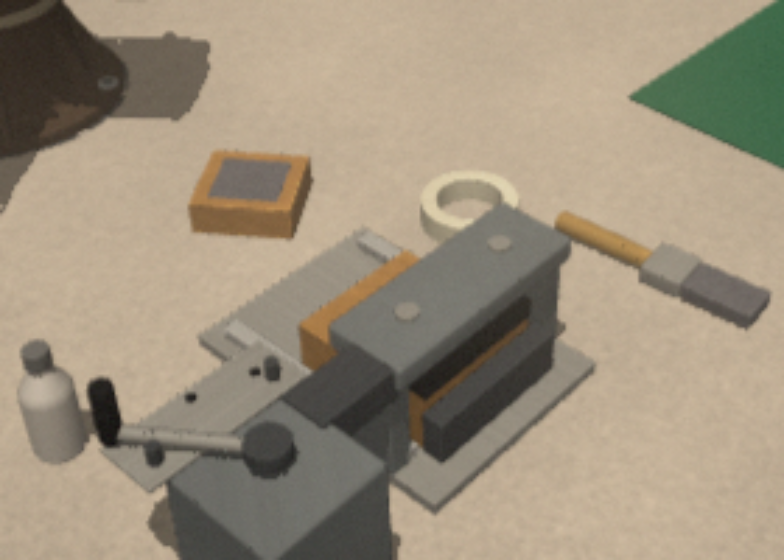

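Both views are clear. The case edge runs from (137,358) to (328,354), the lever lies against the right pin with its knob top at about (682,215), and the glue, tape and brush are unmoved. Now the numbers.

```bash
python3 - <<'E'
from h import *
c=np.load("pics/top9.npz");s=np.load("pics/scene9.npz");p=np.load("press.npz");R,t=p["R"],p["t"]
for uv in((138,358.5),(328,355)):
    w=onz(c,(230+(uv[0]+.5)/4-.5,110+(uv[1]+.5)/4-.5),.057); print("case",R.T@(w[:2]-t)*1000)
for a in(.6,.9,1.1,1.15,1.2):
  th=np.pi-.6+a;w=R@(np.array([.15,-.2])+.1*np.array([np.cos(th),np.sin(th)]))+t
  q=proj(c,[*w,.17]);v=proj(s,[*w,.17]); print(a,(q-[230,110])*4,(v-[90,130])*2.8)
a0=cv2.imread("pics/top0.png").astype(int);d=np.abs(c["frame"].astype(int)-a0).max(2)
for n,(x0,x1,y0,y1) in dict(glue=(365,395,215,240),tape=(197,238,198,238),brush=(185,208,118,195),small=(240,295,253,308)).items(): print(n,(d[y0:y1,x0:x1]>50).sum())
E
```

```text
case [20.04213487 56.63703332]
case [ 17.66274828 -62.05126658]
0.6 [589.08175757 249.98435739] [155.46785295 323.9834943 ]
0.9 [639.99695619 240.45140313] [121.31643841 351.76736929]
1.1 [670.69140961 226.07413799] [104.05766439 373.71749876]
1.15 [677.76953281 221.5562008 ] [100.56474371 379.54788904]
1.2 [684.57200904 216.6922755 ] [ 97.42824196 385.49301123]
glue 0
tape 0
brush 0
small 0
```

The lever pixel matches 1.2. My eyeballed right end of the case edge reads 2 mm low, so I'll measure that edge at sub-pixel level.

```bash
python3 - <<'E'
from h import *
p=np.load("press.npz");R,t=p["R"],p["t"]
def edge(f,c,z,chan,r0,r1,cols):
    pts=[]
    for u in cols:
        col=chan[r0:r1,u].astype(float); g=np.abs(np.diff(col)); k=g.argmax()
        w=g[max(0,k-1):k+2]; v=r0+.5+(np.arange(max(0,k-1),max(0,k-1)+len(w))*w).sum()/w.sum()
        pts.append(R.T@(onz(c,(u,v),z)[:2]-t)*1000)
    return np.array(pts)
for n,rows in(("top0",(214,228)),("top9",(190,206))):
    c=np.load(f"pics/{n}.npz");f=c["frame"];sat=cv2.cvtColor(f,cv2.COLOR_BGR2HSV)[...,1]
    e=edge(f,c,.057,sat,*rows,range(268,311));k=np.polyfit(e[:,1],e[:,0],1)
    print(n,"case x at y=0",k[1],"slope deg",np.degrees(np.arctan(k[0])),"sd",np.std(e[:,0]-np.polyval(k,e[:,1])))
    e=edge(f,c,.012,cv2.cvtColor(f,cv2.COLOR_BGR2HSV)[...,1],230,244,range(256,320));k=np.polyfit(e[:,1],e[:,0],1)
    print("  bed edge x",k[1],"slope",np.degrees(np.arctan(k[0])),"sd",np.std(e[:,0]-np.polyval(k,e[:,1])))
E
```

```text
top0 case x at y=0 -36.78616686642417 slope deg -0.7727585372553561 sd 0.41139137227626843
  bed edge x -69.9032829923263 slope 0.12129163324230002 sd 0.8075436492466906
top9 case x at y=0 30.243719290807732 slope deg 10.22473212389117 sd 8.638873249598273
  bed edge x -69.80104917807289 slope -0.10116521558435827 sd 0.7030928951045439
```

```bash
python3 - <<'E'
from h import *
p=np.load("press.npz");R,t=p["R"],p["t"]
c=np.load("pics/top9.npz");f=c["frame"];sat=cv2.cvtColor(f,cv2.COLOR_BGR2HSV)[...,1]
pts=[]
for u in range(267,310):
    col=sat[195:205,u].astype(float);hi,lo=col[:2].mean(),col[-3:].mean();m=(hi+lo)/2
    k=np.where((col[:-1]>=m)&(col[1:]<m))[0][-1]; v=195+k+(col[k]-m)/(col[k]-col[k+1])
    pts.append(R.T@(onz(c,(u,v),.057)[:2]-t)*1000)
e=np.array(pts);k=np.polyfit(e[:,1],e[:,0],1)
print(k[1],np.degrees(np.arctan(k[0])),np.std(e[:,0]-np.polyval(k,e[:,1])), e[::6].round(1))
E
```

```text
19.49000771561777 -0.005398382122678825 0.3686369312371802 [[ 19.1  49.5]
 [ 19.1  34.5]
 [ 19.9  19.5]
 [ 19.8   4.4]
 [ 19.5 -10.5]
 [ 19.4 -25.6]
 [ 19.5 -40.6]
 [ 19.7 -55.6]]
```

The near face is at x=19.5 ±0.4 mm with 0.0° skew, which is home within the calibration. The lever is at about 1.2 and the robot is clear, so I'll hand in.

```bash
python3 -c "
from plant import close_job
print(close_job())"
```

```text
the job is handed in; nothing more can be done
None
```

The slipcase is home against the back gauge and the lever is at its second stop. I handed the job in at about 15 s on the robot's clock, against the 51 s limit, with the arm well clear.

- **Slipcase:** I pushed it about 56 mm with the half-open fingertips until it stopped moving; the force rose to 19 N with no further travel. In the last picture its near face is at x = 19.5 mm (20 is home), square to within 0.1°.
- **Lever:** I pushed the knob with the outside of the shut fingers, past the first notch to the hard stop, where it read 16 N. After I withdrew, the knob's position in both views matched about 1.2 rad.
- **Bystanders:** The glue, tape, brush and the small look-alike box show no change between the first and last top pictures.

**Checks that disagreed:** An eyeballed point on the right of the case edge read about 2 mm low (17.7 mm). My first automatic fit of that edge also failed, because it probably locked onto the label's border. A sub-pixel fit of the edge resolved both and gave the 19.5 mm figure.

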